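# Eject the test cassette and catch it on the chute

## Task

On the two-bay reader, press the eject key beside the bay that holds the test cassette (the one with the window and the round well) with one finger, and with the other finger stop the cassette on its steel chute as it springs out, before it slides off into the waste bin: its result still has to be looked at. Do not pick anything up; leave the blank cassette in its bay and everything else where it stands. Finish while still holding the cassette at rest on the chute with the finger.

Things in the scene. Friction and masses are not known exactly. Their poses are not given: they have to be found in the camera images.
- reader: Cream bench-top two-bay reader, fixed, 224 mm wide. Origin: on the table below the front edge of the bays, midway between them. x points level the way the chutes run downhill, y to the left looking that way, z up. From x = -205 to -71 mm stands the hood, 142 mm high; its brow reaches x = -44 mm (underside at 122 mm).
- deck (a point): Point of the sloping lane floor at reader x = 0, midway between the lanes, 75 mm above the table. x points 24 degrees down the slope, y left, z square off the slope. Along x: the upper part, -75 to 0 mm, is the bays (a cassette there has its centre at -30 mm and lies against a 6 mm high steel nose at 0); the lower part, 0 to 85 mm, is the discharge chutes, empty at the start, open at the end.
- chute_left (a point): Point on the steel floor of the left chute, on its middle line (reader y = +30 mm) beside the left key (reader x = 36.5 mm), 59 mm above the table. The lane is 40 mm wide between 5 mm high ribs and slopes at 24 degrees; its open end lies 41 mm farther on (level), 40 mm above the table.
- chute_right (a point): The same for the right chute (reader y = -30 mm).
- bin (a point): Centre of the floor of the grey open waste bin under the ends of both chutes, at reader x = 127 mm: 90 x 140 mm, 34 mm high, spent cassettes in it.
- key_left_top (a point): Centre of the top of the left eject key, a level square grey paddle, 44 x 44 mm, on the left bay's outer side, 52 mm level from the chute's middle line, at reader (36.5, 82) mm, 78 mm above the table when up; it moves with the key.
- key_right_top (a point): The same for the right eject key, at reader (36.5, -82) mm.
- key_left (a joint): Travel of the left key: 0 up, 0.009 m fully down (sprung: 1.5 N to start, 5 N fully down; comes up when let go). It carries the nose of the left bay: at about 7 mm the nose has sunk below the floor and a spring pusher throws the cassette out (about 0.5 m/s); it slides on by its weight and is off the chute within half a second.
- key_right (a joint): The same for the right key and the right bay.
- cassette: The test cassette: white plastic, 60 (down the lane) x 36 x 16 mm, about 60 g, slick; on its flat top a dark-edged oblong window and a round well. Origin: centre of its underside; x down the slope, z square off it. It lies in the left or the right bay.
- cassette_center (a point): Centre of the test cassette, half-way up.
- blank_center (a point): Centre (8 mm above the underside) of the blank cassette in the other bay: the same white body, 60 x 36 x 16 mm, but with only a raised rib, 46 x 8 x 4 mm, along its top. Stays in its bay.
- beaker_a: Glass beaker, 60 mm across, 78 mm high, standing loose beside the reader. Origin: centre of its underside. Leave alone.
- beaker_b: Smaller glass beaker, 52 mm across, 68 mm high; as above. Leave alone.
- bottle_a: Glass bottle with a blue screw cap, 58 mm across, 100 mm high; origin under its centre. Leave alone.
- bottle_b: Smaller glass bottle with a blue screw cap, 46 mm across, 80 mm high; origin under its centre. Leave alone.
- vial_a: Glass vial with a black stopper, 25 mm across, 64 mm high; origin under its centre. Leave alone.
- vial_b: A second such vial. Leave alone.
- dish: Open glass dish, 90 mm across, 14 mm high, standing on the reader's hood; origin under its centre. Leave alone.
Not all that is in view belongs to the job. Leave any green or orange look-alike of the cassette alone.

How it is judged:
By the outcome, as a careful person would: the job done as asked, in the order asked, and still so for the second after the job is handed in, while the arm keeps its last pose, push and grip.
It also fails if it takes over 32 s, if anything falls off the work surface, if the arm or the gripper's body presses on something with over 40 N, if the wrist force passes 120 N, or if a joint passes its speed limit or range.

## Robot

A 6-joint arm with a two-finger parallel gripper is mounted at the origin on the work surface. World frame = base frame: x ahead of the robot, y to its left, z up, the work surface at z = 0. Lengths are in m, angles in rad, forces in N, time in s.
With the tool pointing down it reaches from about 0.425 to 0.925 m from the base axis. Payload 12.5 kg.
Tool frame: the origin (TCP) lies midway between the tips of the shut fingers; the grasp point (between the pads) lies 19 mm behind it; z points along the fingers, y is the line along which they close (so a half turn about z gives the same grasp; the last joint's range is limited). The gripper opens to 85 mm and grips with 20 to 120 N. Pads are 22 mm wide; open, the fingers measure 114 mm over their backs; the gripper's body (76 mm by 85 mm) begins 54 mm behind the grasp point. The pads swing forward as they close: fully open they stand 13 mm farther back than shut.
Start: joints at [-1.42, 0.491, 1.559, -0, 1.092, -0.106], TCP at [0.159, -0.605, 0.231] pointing down, gripper open.
Joint ranges: [-3.1, 3.1], [-0.84, 2.19], [0.05, 2.79], [-1.13, 4.28], [0.06, 2.93], [-2.69, 2.69]. Speed limits (rad/s): [2.22, 2.22, 2.79, 3.14, 3.14, 3.14].

## Interface

Orientations are given as a unit quaternion [w, x, y, z].
In Python, from plant import status, vision, job gives the robot as it stands. The module is installed in compiled form; this text tells all that it offers.
- The arm moves only by the shell command python3 -m handwheel 'ROWS' [OPENING]. ROWS is JSON, a list of rows, each a list of 4 numbers: the shift along the tool's x, y, z in units of 40 mm (1.0 is 40 mm), then the turn about the tool's z in units of 6 degrees (1.0 is 6 degrees). A call has exactly 10 rows; each row is the pose to reach, as a shift and turn from the pose commanded when the call began, along the tool's axes at that moment; what a row does not reach only later rows make up. A row lasts 1/12 s, in which the tool goes at most 41.7 mm and 7.16 degrees, less where a joint would pass 70% of its speed; a pose out of reach is approached as far as the arm can. A call with a gripper value outside its range is refused whole. OPENING is the closure in counts, from 0 (fully open) to 255 (shut), set as the call begins (- or left out, the last holds). The fingers move at their own pace and stop on an object; the grip force is fixed at half the most. Time passes only in rows, so rows that repeat a pose let the fingers close, or fill a call up. It gives the time, the measured TCP pose, the force, the opening and the grip force at its end, in the units of the state.
- status.observe(): the state, without advancing time (a new reading comes with each control period).
- vision.read_camera(name): name is "side" or "top" or "wrist"; returns a dict with "color" (400x640x3 uint8, red, green, blue), "camera_matrix" (3x3 intrinsics, pixels), "dist_coeffs" ([k1, k2, p1, p2, k3] as OpenCV has them; the pictures are not rectified), "view" (4x4, takes a point from world to camera coordinates). Camera axes: x right, y down, z forward; pixel columns grow to the right and rows downward; lengths in m; the calibration is good to about 2 mm. A picture is of the moment at which its call begins. There is no depth.
- job.finish_job(): hands the job in; it is judged then, once.
The state is a dict: "clock": time; "joint_positions": joint angles; "qd": joint speeds; "effort": joint torques, N m; "eef_pos": TCP position; "eef_rot": TCP orientation; "wrist_force": force on the tool from outside, world axes, zero at the start; "torque": the same for the moment, N m; "width": opening from 0.0 (shut) to 1.0 (fully open); "grip_force": force on a finger pad.
Only numpy, scipy, OpenCV 4.12 (cv2) and the standard library are available. Lean on these libraries where they do the work, as an engineer would, in place of code of your own. Each camera call takes 0.05 s, during which the arm holds its last target. There are 200 camera calls.

## Working session

There is one attempt and no reset: what is moved stays moved. The work goes in short steps, Python scripts to look and compute and a shell command to move; the robot and the scene stay as the last step left them, time stands still between calls to the robot, and variables do not carry over. Pictures are saved under pics/ and viewed, at most 10 in all, crops included, and the job is handed in when it is done.

```bash
mkdir -p pics; python3 - <<'E'
from plant import status, vision
import cv2,pickle
for n in ("side","top","wrist"):
    d=vision.read_camera(n); pickle.dump(d,open(f"pics/{n}0.pkl","wb")); cv2.imwrite(f"pics/{n}0.png",d["color"][:,:,::-1])
s=status.observe(); print(s["clock"],s["eef_pos"],s["eef_rot"],s["width"])
E
```

```text
0.15 [ 0.15872211 -0.6043291   0.23086767] [-4.25430003e-04  9.91768103e-01  1.28046277e-01 -2.78957814e-05] 0.9971188754738021
```

View pics/top0.png

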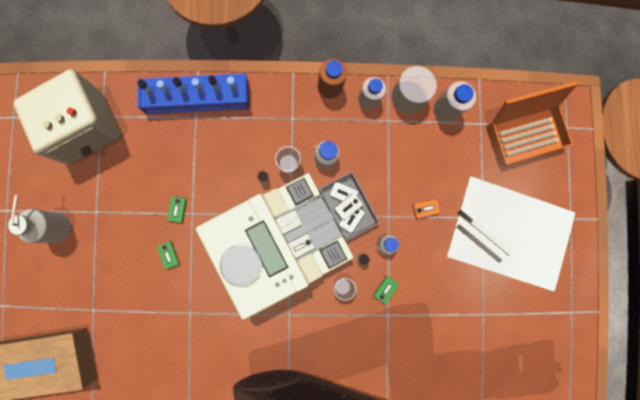

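View pics/side0.png

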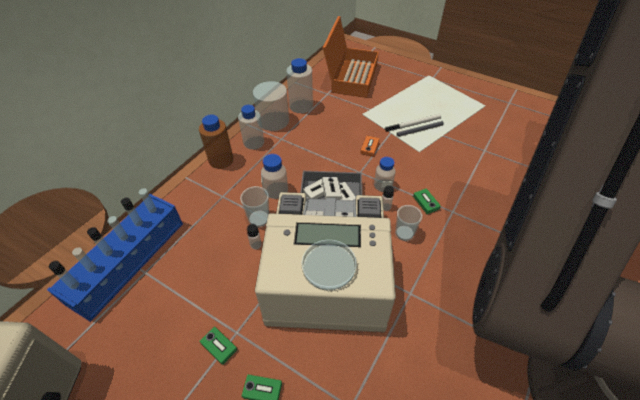

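```bash
python3 - <<'E'
import cv2,pickle
im=cv2.imread("pics/top0.png")[150:290,220:400]
cv2.imwrite("pics/crop1.png",cv2.resize(im,None,fx=4.2,fy=4.2,interpolation=cv2.INTER_CUBIC))
import numpy as np
for n in ("top","side","wrist"):
    d=pickle.load(open(f"pics/{n}0.pkl","rb")); V=d["view"]; print(n,-V[:3,:3].T@V[:3,3],V[:3,:3].round(2).tolist(),d["camera_matrix"].tolist(),d["dist_coeffs"])
E
```

```text
top [ 0.52317385 -0.00663842  1.17658418] [[0.01, -1.0, 0.03], [-1.0, -0.02, -0.08], [0.08, -0.03, -1.0]] [[484.21837434580914, 0.0, 307.46658285059203], [0.0, 484.21837434580914, 203.74455268151868], [0.0, 0.0, 1.0]] [-0.12797214  0.          0.          0.          0.        ]
side [0.30434038 0.39821163 0.71450066] [[-0.85, -0.53, -0.01], [-0.4, 0.66, -0.64], [0.34, -0.54, -0.77]] [[397.38209929111895, 0.0, 320.81721416429696], [0.0, 397.38209929111895, 202.8490806315676], [0.0, 0.0, 1.0]] [0.00351816 0.         0.         0.         0.        ]
wrist [ 0.22794412 -0.58670966  0.37406224] [[0.25, -0.97, -0.0], [-0.93, -0.24, 0.28], [-0.27, -0.07, -0.96]] [[315.3959706317267, 0.0, 317.51215724148784], [0.0, 315.3959706317267, 204.74882933969846], [0.0, 0.0, 1.0]] [-0.04867581  0.          0.          0.          0.        ]
```

View pics/crop1.png

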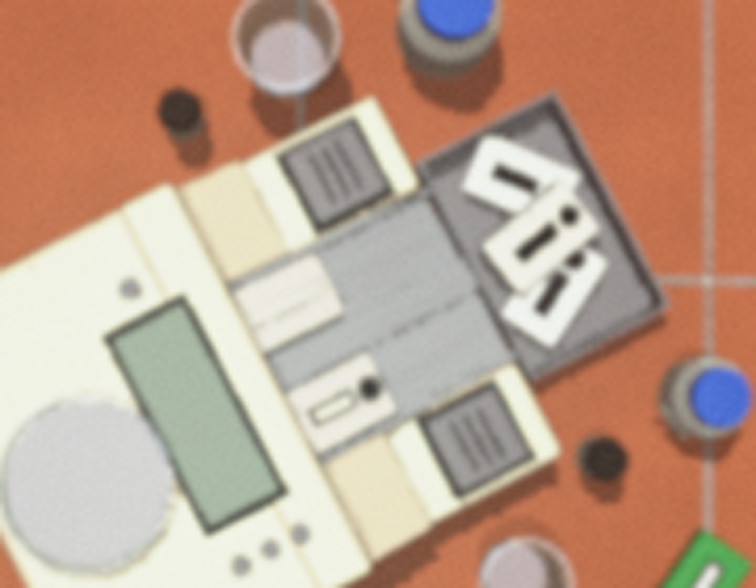

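View pics/wrist0.png

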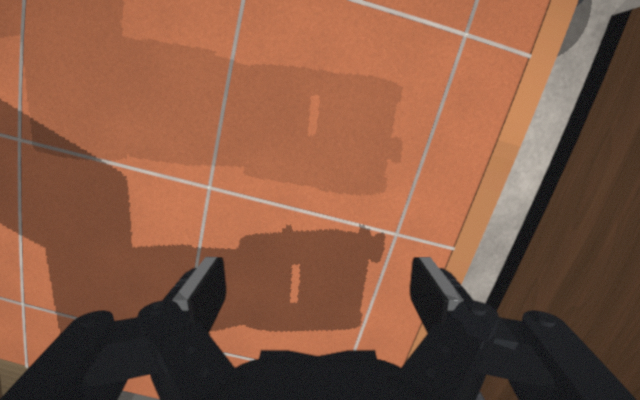

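Top crop: the right bay holds the test cassette, with window and well, at crop (343,405), full (302,246). Things it could be mistaken for:
- blank in the left bay at full (288,222)
- spent cassettes in the bin, about (345,205)
- green ones at (177,209), (168,255) and (386,291)
- orange one at (427,209)

So I press the right key, at full (334,255). The wrist view shows only the table and both fingers. Next I fit the reader pose from the key corners.

```bash
cat > h.py <<'E'
import numpy as np,cv2
from scipy.spatial.transform import Rotation as R
def proj(d,P):
    V=d["view"]; return cv2.projectPoints(np.array(P,float).reshape(-1,1,3),cv2.Rodrigues(V[:3,:3])[0],V[:3,3],d["camera_matrix"],d["dist_coeffs"])[0].reshape(-1,2)
def toW(p,P):
    P=np.array(P,float)*1e-3; c,s=np.cos(p[2]),np.sin(p[2])
    return np.c_[p[0]+c*P[:,0]-s*P[:,1],p[1]+s*P[:,0]+c*P[:,1],P[:,2]]
def rows(s,T,yaw):  # remaining shift/turn in row units; T world TCP, yaw of tool x
    q=s["eef_rot"]; M=R.from_quat([q[1],q[2],q[3],q[0]]).as_matrix()
    y0=np.arctan2(M[1,0],M[0,0]); t=-(yaw-y0); t=(t+np.pi)%(2*np.pi)-np.pi
    return (M.T@(np.array(T)-s["eef_pos"])/.04).round(3), round(np.degrees(t)/6,3)
E
python3 - <<'E'
from h import *; import pickle
from scipy.optimize import least_squares
from plant import status
d=pickle.load(open("pics/top0.pkl","rb"))
px=(np.array([(280,155),(352,120),(391,190),(318,230),(421,418),(494,384),(532,458),(459,496)])+.5)/4.2-.5+[220,150]
P=[(14.5,104,78),(58.5,104,78),(58.5,60,78),(14.5,60,78),(14.5,-60,78),(58.5,-60,78),(58.5,-104,78),(14.5,-104,78)]
# crop order: left-top,right-top,right-bottom,left-bottom
f=lambda p:(proj(d,toW(p,P))-px).ravel()
r=least_squares(f,[.5,0,-1.06],loss="soft_l1"); p=r.x; np.save("pose.npy",p)
print(p,np.degrees(p[2]),r.fun.reshape(-1,2).round(1).tolist())
T=toW(p,[(44,-56,160)])[0]; print(T,rows(status.observe(),T,p[2]+np.pi))
d=pickle.load(open("pics/side0.pkl","rb")); im=d["color"][:,:,::-1].copy()
E=toW(p,P+[(-71,112,142),(-71,-112,142),(-205,112,142),(-205,-112,142),(36.5,-30,59),(78,-10,40),(78,-50,40)])
for u,v in proj(d,E): cv2.circle(im,(int(u*8),int(v*8)),8,(0,0,255),-1,cv2.LINE_AA,3)
cv2.imwrite("pics/s1.png",cv2.resize(im[150:340,230:420],None,fx=3,fy=3,interpolation=cv2.INTER_CUBIC))
E
```

```text
[ 0.55252601 -0.02760135 -1.0718645 ] -61.41331187620973 [[0.1, 0.1], [-0.0, -0.4], [-0.3, -0.1], [0.0, -0.7], [0.2, 1.3], [-0.1, 0.3], [-0.1, -0.2], [0.2, -0.0]]
[ 0.52440621 -0.09303281  0.16      ] (array([ 12.089, -10.04 ,   1.781]), np.float64(-17.312))
```

View pics/s1.png

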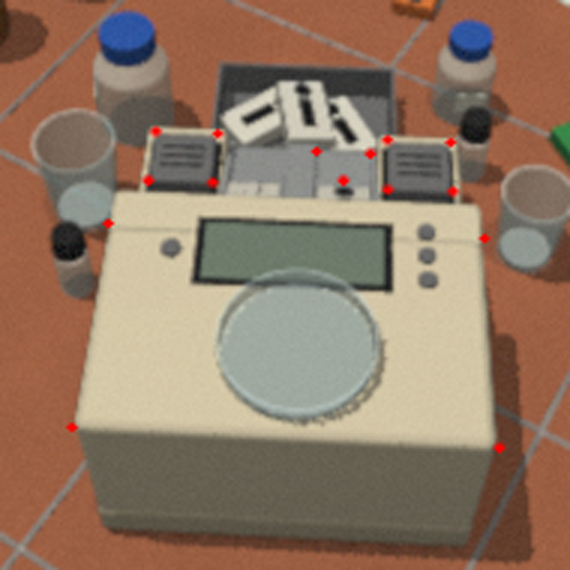

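The side view (3x crop) confirms the fit: the projected key corners land on both keys to within about 2 mm, and the chute dots land on the chute. I move over in two calls at height, with the fingers partly closed.

```bash
python3 -m handwheel '[[0.6,-0.5,0,-0.9],[1.2,-1,0,-1.8],[1.8,-1.5,0,-2.7],[2.4,-2,0,-3.6],[3.0,-2.5,0,-4.5],[3.6,-3,0,-5.4],[4.2,-3.5,0,-6.3],[4.8,-4,0,-7.2],[5.4,-4.5,0,-8.1],[6,-5,0,-9]]' 140; python3 - <<'E'
from h import *
from plant import status
p=np.load("pose.npy"); T=toW(p,[(44,-56,160)])[0]; print(rows(status.observe(),T,p[2]+np.pi))
E
```

```text
clock: 0.98
eef_pos: [0.3407, -0.3487, 0.2313]
eef_rot: [-0.0, 0.824, 0.566, -0.0]
wrist_force: [0.5, -0.6, -0.4]
width: 0.453
grip_force: 0.0
(array([7.615, 1.993, 1.782]), np.float64(-8.27))
```

```bash
python3 -m handwheel '[[0.8,0.2,0,-0.9],[1.6,0.4,0,-1.8],[2.5,0.65,0,-2.7],[3.4,0.9,0,-3.6],[4.3,1.12,0,-4.6],[5.2,1.36,0,-5.6],[6.1,1.6,0,-6.6],[7,1.83,0,-7.5],[7.615,1.993,0,-8.27],[7.615,1.993,0,-8.27]]'; python3 - <<'E'
from h import *
from plant import status,vision
p=np.load("pose.npy"); s=status.observe();T=toW(p,[(44,-56,120)])[0]; print(rows(s,T,p[2]+np.pi))
d=vision.read_camera("wrist"); cv2.imwrite("pics/w1.png",d["color"][:,:,::-1])
M=R.from_quat(s["eef_rot"][[1,2,3,0]]).as_matrix() if hasattr(s["eef_rot"],'shape') else None
print(proj(d,[s["eef_pos"]]),proj(d,toW(p,[(36.5,-82,78),(36.5,-30,59),(44,-82,78),(44,-30,59)])))
E
```

```text
clock: 1.82
eef_pos: [0.5269, -0.0919, 0.231]
eef_rot: [0.0, 0.509, 0.861, 0.0]
wrist_force: [-0.1, 0.3, 0.4]
width: 0.45
grip_force: 0.0
(array([ 0.005, -0.069,  2.776]), np.float64(0.038))
[[317.5052967  260.23865235]] [[287.47661827 180.99944475]
 [340.33616911 177.26867386]
 [287.65228517 188.61943764]
 [340.16466961 184.47965631]]
```

View pics/w1.png

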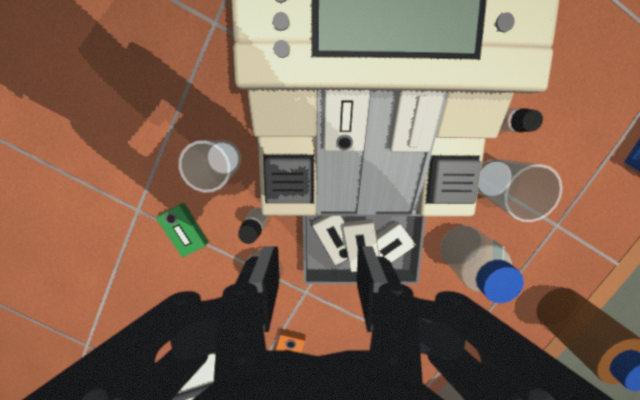

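The wrist view shows the right key at (288,178), the test cassette at (346,118), and the finger tips at (268,250) and (366,250). Key and projection agree, and the spacing is right. I descend to just above the key.

```bash
python3 -m handwheel '[[0,-0.03,0.3,0],[0,-0.06,0.7,0],[0,-0.06,1.2,0],[0,-0.06,1.7,0],[0,-0.06,2.2,0],[0,-0.06,2.6,0],[0,-0.06,3,0],[0,-0.06,3.3,0.04],[0,-0.06,3.4,0.04],[0,-0.06,3.4,0.04]]'; python3 - <<'E'
from h import *
from plant import status,vision
p=np.load("pose.npy"); s=status.observe();T=toW(p,[(44,-56,78)])[0]; print(rows(s,T,p[2]+np.pi), s["wrist_force"])
d=vision.read_camera("wrist"); cv2.imwrite("pics/w2.png",d["color"][:,:,::-1])
E
```

```text
clock: 2.7
eef_pos: [0.5221, -0.097, 0.0945]
eef_rot: [-0.001, 0.515, 0.857, -0.0]
wrist_force: [-0.1, 0.7, 0.8]
width: 0.448
grip_force: 0.0
(array([0.06 , 0.098, 0.413]), np.float64(-0.098)) [-0.08340769  0.7123549   0.77033957]
```

View pics/w2.png

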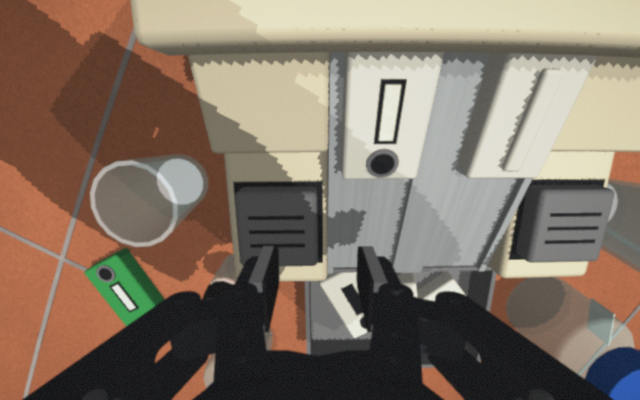

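Both fingers line up: the key finger at (268,250) is over the key, and the chute finger at (366,250) is over the right lane, about 4 mm off. I correct the offset first, then go down to near contact.

```bash
python3 -m handwheel '[[0.03,0.05,0,-0.05],[0.06,0.1,0,-0.1],[0.06,0.1,0.05,-0.1],[0.06,0.1,0.1,-0.1],[0.06,0.1,0.15,-0.1],[0.06,0.1,0.2,-0.1],[0.06,0.1,0.25,-0.1],[0.06,0.1,0.3,-0.1],[0.06,0.1,0.3,-0.1],[0.06,0.1,0.3,-0.1]]'; python3 - <<'E'
from h import *
from plant import status
p=np.load("pose.npy"); s=status.observe();T=toW(p,[(44,-56,78)])[0]; print(rows(s,T,p[2]+np.pi), s["wrist_force"])
E
```

```text
clock: 3.58
eef_pos: [0.5252, -0.0924, 0.0831]
eef_rot: [-0.0, 0.51, 0.86, -0.0]
wrist_force: [0.8, 0.3, 0.5]
width: 0.45
grip_force: 0.0
(array([-0.005, -0.025,  0.128]), np.float64(0.017)) [0.77136463 0.3280576  0.47541589]
```

```bash
python3 -m handwheel '[[0,0,0.04,0],[0,0,0.08,0],[0,0,0.12,0],[0,0,0.15,0],[0,0,0.18,0],[0,0,0.2,0],[0,0,0.2,0],[0,0,0.2,0],[0,0,0.2,0],[0,0,0.2,0]]'
```

```text
clock: 4.42
eef_pos: [0.5252, -0.0924, 0.0753]
eef_rot: [0.0, 0.51, 0.86, -0.0]
wrist_force: [-0.5, 0.0, -0.4]
width: 0.451
grip_force: 0.3
```

```bash
python3 -m handwheel '[[0,0,0.05,0],[0,0,0.1,0],[0,0,0.15,0],[0,0,0.2,0],[0,0,0.2,0],[0,0,0.2,0],[0,0,0.2,0],[0,0,0.2,0],[0,0,0.2,0],[0,0,0.2,0]]'; python3 - <<'E'
from plant import status,vision
import cv2
d=vision.read_camera("wrist"); cv2.imwrite("pics/w3.png",d["color"][:,:,::-1])
E
```

```text
clock: 5.25
eef_pos: [0.5253, -0.0924, 0.0675]
eef_rot: [0.0, 0.51, 0.86, -0.0]
wrist_force: [-1.3, 0.3, 7.4]
width: 0.448
grip_force: 4.7
```

View pics/w3.png

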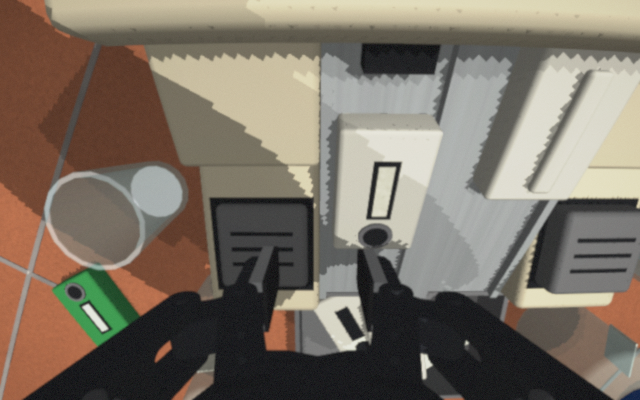

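The key is down at 7.4 N, and the cassette has sprung out and lies against the chute finger, its front edge at about (385,250). I hold for one call and check that it stays still.

```bash
python3 -m handwheel '[[0,0,0,0],[0,0,0,0],[0,0,0,0],[0,0,0,0],[0,0,0,0],[0,0,0,0],[0,0,0,0],[0,0,0,0],[0,0,0,0],[0,0,0,0]]'; python3 - <<'E'
from plant import vision
import cv2,numpy as np
a=cv2.imread("pics/w3.png")
d=vision.read_camera("wrist"); b=np.ascontiguousarray(d["color"][:,:,::-1]); cv2.imwrite("pics/w4.png",b)
g=lambda i:cv2.cvtColor(i[100:265,320:450],cv2.COLOR_BGR2GRAY).astype(np.float32)
print(np.abs(g(a)-g(b)).mean(),np.abs(g(a)-g(b)).max(),cv2.phaseCorrelate(g(a),g(b)))
t=vision.read_camera("top")["color"][:,:,::-1]
c=np.hstack([cv2.resize(b[90:290,300:460],None,fx=2.5,fy=2.5),cv2.resize(t[170:290,240:340],(400,500))]); cv2.imwrite("pics/c4.png",c)
E
```

```text
clock: 6.13
eef_pos: [0.5253, -0.0925, 0.0676]
eef_rot: [0.0, 0.51, 0.86, -0.0]
wrist_force: [-2.2, -0.0, 9.1]
width: 0.451
grip_force: 4.7
1.170676 12.0 ((0.5392998029014819, 0.00885420115137947), 0.9932038097617067)
```

View pics/c4.png

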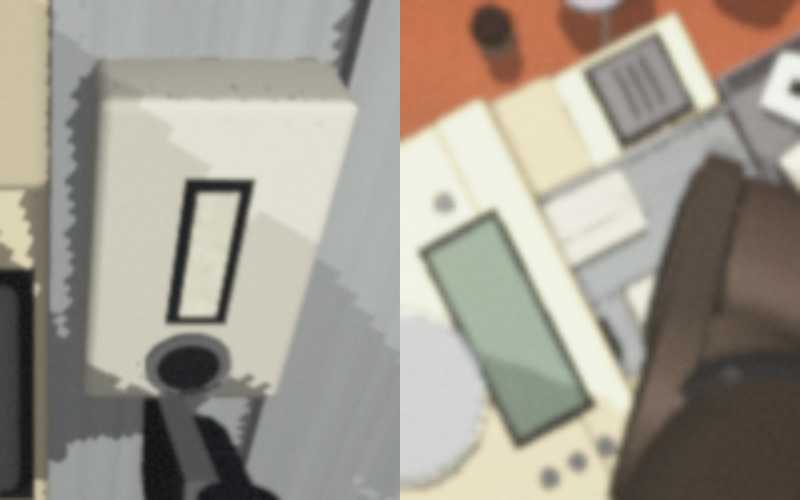

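The cassette is at rest against the finger, its front edge touching at crop (180,395). The blank is still in its bay, so I hand in.

```bash
python3 -c "from plant import job; print(job.finish_job())"
```

```text
the job is handed in; nothing more can be done
None
```

I pressed the right eject key and caught the test cassette on its chute with the other finger, where it was still held at rest at hand-in (about 6 s of robot time); the blank stayed in its bay.

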